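# Wipe-sample the sprung rail of a bottle rocker

## Task

Take the wipe sampler out of its holder and, pressing with its white foot on the sprung curved rail only, bring the top-heavy bottle rocker up level at the rail's yellow end and hold it so for over a second. Keeping the rocker level and the press steady and gentle (about 1 to 6 N) all the way, never leaving the rail, draw the foot along to the blue end and stay there for two seconds. Then let the rocker lean gently back onto its rest without a bang, move the sampler clear of the rail and finish with it held up in the gripper; leave the other glassware alone.

Things in the scene. Friction and masses are not known exactly. Their poses are not given: they have to be found in the camera images.
- rocker_base: Fixed grey base of the bottle rocker: plate 320 x 440 x 12 mm, cheeks at y = +-205 mm. Origin: centre of the underside, on the table. x points away from the robot (push direction), y along the rail to the yellow end, z up; place and yaw vary. The rocker's pivot axis lies along y, 60 mm above the origin.
- rocker (a joint): Tilt of the rocker (yellow rack, four amber bottles, steel balance weights) about its pivot, rad. 0 = leaning towards the robot on its rest (start); grows as it is pushed away; 0.13 = level, bottles upright (to be kept within 0.04 to 0.22); about 0.33 = balance point, beyond which it falls away from the robot (over 0.27 is too far); stop at 0.40.
- rail (a joint): Press-in of the curved rail against its springs, m, along the rocker's x: 0 = free, stop at 0.10. Stiffness 90 N/m, so force in N = 90 x press-in; damping 5 N s/m; rail 0.25 kg. Steady work means 0.011 to 0.072 (1 to 6.5 N); above 0.088 is too hard. The rocker lifts off its rest at about 0.062 (0.056 to 0.069).
- rail_mid (a point): Middle of the rail, on the bar's centre line. Smooth round bar, radius 11 mm, friction 0.25, bent in an arc of radius 350 mm, convex side to the robot: bar centre at x = 0.350 - sqrt(0.350^2 - y^2), y -160 to 160 mm. Axes as the base's, turned with the tilt. Rocker level, rail free: 120 mm in front (-x) of and 150 mm above the pivot; with press-in q, q further to +x.
- rail_yellow (a point): Point on the rail's centre line at y = +110 mm of point rail_mid; the rail is yellow beyond 130 mm and ends in a yellow ball. The start end is y = 85 to 140 mm.
- rail_blue (a point): Point on the rail's centre line at y = -110 mm of point rail_mid; the rail is blue beyond -130 mm and ends in a blue ball. The finishing end is y = -85 to -140 mm.
- holder: Fixed grey square holder, 56 mm wide and 45 mm high on a 90 mm foot plate, with a 44 mm square pocket open at the top whose floor is about 6 mm over the table. Origin: centre of the underside.
- sampler: Wipe sampler, upright in the holder: white cylindrical foot (radius 20 mm, 0 to 70 mm high), thin neck, orange square handle 26 x 26 mm from 82 to 152 mm height. 0.15 kg. Origin: centre of the foot's underside, z up, x and y square to the handle's faces.
- sampler_foot (a point): Centre of the sampler's white foot, 35 mm above its origin.
- sampler_grip (a point): Point to grip on the handle, 120 mm above the sampler's origin.
- reagent: Loose amber reagent bottle, radius 45 mm, 170 mm high; a bystander. Origin: centre of underside.
- beaker: Loose glass beaker, rim radius 40 mm, 100 mm high; a bystander. Origin: centre of underside.
- rocker_pivot (a point): Middle of the pivot axis. Rocker 6.4 kg, varying by 10 %; inertia about the pivot 0.125 kg m2, hinge damping 0.30 N m s/rad. It leans back with torque 2.6 N m x sin(0.33 - tilt): at the rail 5.6 N on the rest, 3.5 N level, less further on. The rail's springs are softer than this fall-off (115 N/m at the rail): with the sampler held still, the rocker runs away to either side.

How it is judged:
By the outcome, as a careful person would: the job done as asked, in the order asked, and still so for the second after the job is handed in, while the arm keeps its last pose, push and grip.
It also fails if it takes over 72 s, if anything falls off the work surface, if the arm or the gripper's body presses on something with over 40 N, if the wrist force passes 120 N, or if a joint passes its speed limit or range.

## Robot

A 6-joint arm with a two-finger parallel gripper is mounted at the origin on the work surface. World frame = base frame: x ahead of the robot, y to its left, z up, the work surface at z = 0. Lengths are in m, angles in rad, forces in N, time in s.
With the tool pointing down it reaches from about 0.375 to 0.9 m from the base axis. Payload 3.1 kg.
Tool frame: the origin (TCP) lies midway between the tips of the shut fingers; the grasp point (between the pads) lies 19 mm behind it (manip.pinch_z is the distance from the TCP to the grasp point, in m); z points along the fingers, y is the line along which they close (so a half turn about z gives the same grasp; the last joint's range is limited). The gripper opens to 85 mm and grips with 20 to 120 N. Pads are 22 mm wide; open, the fingers measure 114 mm over their backs; the gripper's body (76 mm by 85 mm) begins 54 mm behind the grasp point. The pads swing forward as they close: fully open they stand 13 mm farther back than shut.
Start: joints at [1.004, 0.527, 1.433, -0, 1.181, -0.178], TCP at [0.237, 0.578, 0.231] pointing down, gripper open.
Joint ranges: [-3.08, 3.08], [-0.75, 2.2], [0.22, 2.44], [-1.43, 4.57], [0, 2.65], [-2.85, 2.85]. Speed limits (rad/s): [2.79, 2.79, 3.14, 3.14, 3.14, 3.14].

## Interface

Orientations are given as a unit quaternion [x, y, z, w].
In Python, from station import manip, viewer, ticket gives the robot as it stands.
- The arm moves only by the shell command python3 -m creep 'ROWS' [FORCE]. ROWS is JSON, a list of rows, each an object with "slide": the shift along the tool's x, y, z in cm, a list of three; "angular": the turn, a rotation vector about the tool's x, y, z in rad, a list of three; "claw": the opening, from -1 (shut) to 1 (fully open). A call has 1 to 10 rows; each row shifts and turns the commanded pose from where the row before left it, along the tool's axes as they then stand; what a row does not reach is not made up. A row lasts 1/12 s, in which the tool goes at most 41.7 mm and 7.16 degrees, less where a joint would pass 70% of its speed; a pose out of reach is approached as far as the arm can. A call with a gripper value outside its range is refused whole. The fingers move at their own pace and stop on an object; FORCE is the grip in N (left out, the last holds). Time passes only in rows, so rows that do not move let the fingers close. It gives the time, the measured TCP pose, the force, the opening and the grip force at its end, in the units of the state.
- manip.sense(): the state, without advancing time (a new reading comes with each control period).
- viewer.snapshot(name): name is "scene" or "top"; returns the picture (420x560x3 uint8, blue, green, red); there is no depth.
- viewer.calibration(name): a dict with "fov_y" (degrees; the focal length in pixels is half the picture's height over the tangent of half this angle, whatever the lens; pixels are square), "cx", "cy" (the principal point, pixels), "k1" (the pictures are not rectified: a ray, as slopes to the right and down, at radius r is drawn at 1 + k1 r^2 times it, then the intrinsics apply), "T" (4x4, takes a point from camera to world coordinates). Camera axes: x right, y up, looking along -z (the intrinsics and any distortion apply to the point x, -y, -z); pixel columns grow to the right and rows downward; lengths in m; the calibration is good to about 2 mm. A picture is of the moment at which its call begins. calibration takes no time and is no camera call.
- ticket.sign_off(): hands the job in; it is judged then, once.
The state is a dict: "t": time; "q": joint angles; "qd": joint speeds; "tau": joint torques, N m; "tcp_pos": TCP position; "tool_rot": TCP orientation; "force": force on the tool from outside, world axes, zero at the start; "ft_torque": the same for the moment, N m; "finger_gap": opening from 0.0 (shut) to 1.0 (fully open); "gripper_force": force on a finger pad.
Only numpy, scipy, OpenCV 4.12 (cv2) and the standard library are available. Lean on these libraries where they do the work, as an engineer would, in place of code of your own. Each camera call takes 0.05 s, during which the arm holds its last target. There are 200 camera calls.

## Working session

There is one attempt and no reset: what is moved stays moved. The work goes in short steps, Python scripts to look and compute and a shell command to move; the robot and the scene stay as the last step left them, time stands still between calls to the robot, and variables do not carry over. Pictures are saved under pics/ and viewed, at most 10 in all, crops included, and the job is handed in when it is done.

```bash
mkdir -p pics; ls; python3 - <<'E'
from station import manip, viewer
import cv2,numpy as np
np.set_printoptions(precision=4,suppress=True)
for n in("scene","top"):
    im=viewer.snapshot(n); cv2.imwrite(f"pics/{n}0.png",im); c=viewer.calibration(n); print(n,{k:v for k,v in c.items() if k!='T'}); print(np.array(c['T']))
s=manip.sense(); print(s)
E
```

```text
pics
scene {'fov_y': 45.676706447815626, 'cx': 286.15576629789695, 'cy': 213.9496159832604, 'k1': -0.05655204793332164}
[[ 0.2176 -0.5671  0.7944  1.5034]
 [ 0.976   0.1294 -0.175  -0.2177]
 [-0.0035  0.8134  0.5817  0.8744]
 [ 0.      0.      0.      1.    ]]
top {'fov_y': 48.03714789570899, 'cx': 283.01631046145474, 'cy': 207.54184888877117, 'k1': -0.16241071468935614}
[[ 0.0182  0.9961 -0.0867  0.3816]
 [-0.9998  0.0184  0.0012 -0.0224]
 [ 0.0028  0.0867  0.9962  1.422 ]
 [ 0.      0.      0.      1.    ]]
{'t': 0.1, 'q': array([ 1.0035,  0.5284,  1.4338, -0.    ,  1.1814, -0.1785]), 'qd': array([ 0.0013, -0.0023, -0.0023,  0.001 ,  0.0004,  0.0009]), 'tau': array([  0.0008, -44.3299, -17.8588,  -0.0002,   0.0039,   0.    ]), 'tcp_pos': array([0.2365, 0.5778, 0.2304]), 'tool_rot': array([ 0.1932,  0.9812, -0.0009, -0.0004]), 'force': array([0.5751, 0.3481, 0.8818]), 'ft_torque': array([ 0.0255, -0.0099, -0.0204]), 'gripper_force': 0.0, 'finger_gap': 0.9966658467538045}
```

View pics/scene0.png

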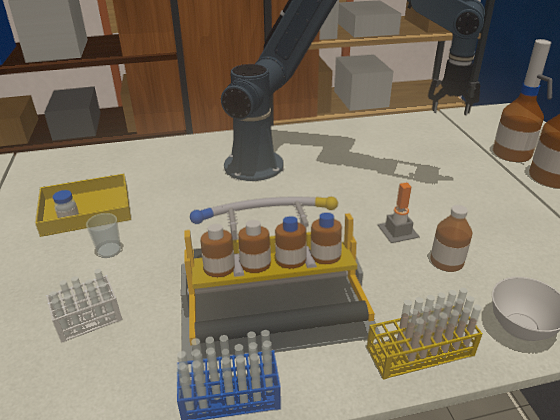

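View pics/top0.png

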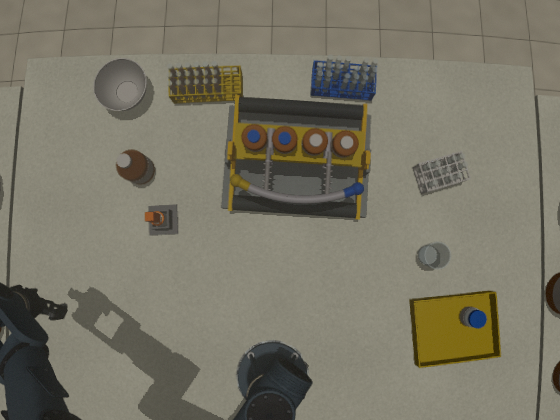

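The scene view shows the rail balls at blue (197,217) and yellow (331,203), and the sampler at (403,200). The top view shows blue (359,188), yellow (237,181) and the sampler handle at about (155,217). Next I'll measure these with colour masks.

```bash
cat > h.py <<'E'
import cv2,numpy as np
from station import manip, viewer
np.set_printoptions(precision=4,suppress=True)
C={n:viewer.calibration(n) for n in("scene","top")}
def K(c):
    f=210/np.tan(np.radians(c['fov_y'])/2); return np.array([[f,0,c['cx']],[0,f,c['cy']],[0,0,1.]])
def ray(n,p):
    c=C[n]; u=cv2.undistortPoints(np.array([[p]],float),K(c),np.array([c['k1'],0,0,0.]))[0,0]
    T=np.array(c['T']); d=T[:3,:3]@[u[0],-u[1],-1]; return T[:3,3],d/np.linalg.norm(d)
def proj(n,P):
    c=C[n]; T=np.array(c['T']); X=(np.atleast_2d(P)-T[:3,3])@T[:3,:3]*[1,-1,-1]
    return cv2.projectPoints(X.reshape(-1,1,3),np.zeros(3),np.zeros(3),K(c),np.array([c['k1'],0,0,0.]))[0][:,0]
def plane(n,p,z):
    o,d=ray(n,p); return o+d*(z-o[2])/d[2]
def tri(ps,pt):
    (a,u),(b,v)=ray("scene",ps),ray("top",pt)
    s=np.linalg.lstsq(np.c_[u,-v],b-a,rcond=None)[0]; A,B=a+u*s[0],b+v*s[1]
    return (A+B)/2,np.linalg.norm(A-B)
HSV=dict(blue=((105,150,60),(125,255,255)),yellow=((20,150,90),(32,255,255)),orange=((5,170,120),(15,255,255)),white=((0,0,165),(179,45,255)))
def blobs(im,col,box,amin=15):
    x0,y0,x1,y1=box; lo,hi=HSV[col]
    m=cv2.inRange(cv2.cvtColor(im[y0:y1,x0:x1],cv2.COLOR_BGR2HSV),lo,hi)
    n,_,st,ce=cv2.connectedComponentsWithStats(m)
    return [(round(ce[i][0]+x0,2),round(ce[i][1]+y0,2),int(st[i][4]),st[i][:4].tolist()) for i in range(1,n) if st[i][4]>=amin]
E
python3 - <<'E'
from h import *
S=cv2.imread("pics/scene0.png");T=cv2.imread("pics/top0.png")
for c in("blue","yellow"): print(c,"S",blobs(S,c,(180,185,350,250)));print(c,"T",blobs(T,c,(220,90,380,225)))
print("orange",blobs(S,"orange",(380,170,430,245)),blobs(T,"orange",(135,195,185,240)))
a=cv2.resize(S[170:290,175:435],None,fx=3,fy=3,interpolation=2);b=cv2.resize(T[85:245,130:390],None,fx=3,fy=3,interpolation=2)
cv2.imwrite("pics/s1.png",a);cv2.imwrite("pics/t1.png",b)
E
```

```text
blue S []
blue T [(np.float64(334.22), np.float64(93.05), 41, [110, 0, 11, 7]), (np.float64(365.81), np.float64(94.0), 16, [144, 1, 5, 6]), (np.float64(253.03), np.float64(135.96), 91, [28, 41, 11, 11]), (np.float64(284.18), np.float64(138.01), 99, [59, 43, 11, 11]), (np.float64(357.85), np.float64(187.49), 39, [134, 94, 8, 8]), (np.float64(349.19), np.float64(191.0), 48, [125, 97, 10, 8])]
yellow S [(np.float64(326.35), np.float64(201.62), 177, [136, 12, 21, 11]), (np.float64(347.05), np.float64(235.35), 111, [162, 29, 8, 36]), (np.float64(187.44), np.float64(239.84), 90, [5, 45, 7, 20]), (np.float64(308.29), np.float64(239.41), 63, [126, 48, 5, 17]), (np.float64(272.28), np.float64(242.09), 65, [89, 51, 7, 14]), (np.float64(235.63), np.float64(244.54), 54, [53, 55, 6, 10])]
yellow T [(np.float64(237.95), np.float64(130.03), 775, [0, 0, 46, 70]), (np.float64(357.68), np.float64(146.45), 577, [112, 14, 38, 65]), (np.float64(269.17), np.float64(126.66), 65, [39, 35, 24, 8]), (np.float64(298.77), np.float64(148.92), 484, [51, 37, 56, 36]), (np.float64(332.37), np.float64(130.88), 68, [100, 39, 26, 8]), (np.float64(235.36), np.float64(183.77), 330, [8, 71, 22, 50]), (np.float64(360.05), np.float64(176.3), 43, [138, 80, 5, 13]), (np.float64(358.1), np.float64(206.36), 89, [135, 105, 6, 24])]
orange [(np.float64(405.51), np.float64(185.58), 45, [20, 13, 11, 8])] [(np.float64(148.71), np.float64(215.8), 66, [10, 17, 8, 9])]
```

View pics/s1.png

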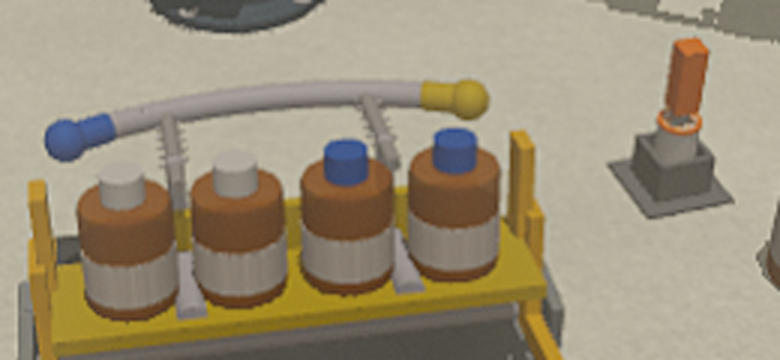

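View pics/t1.png

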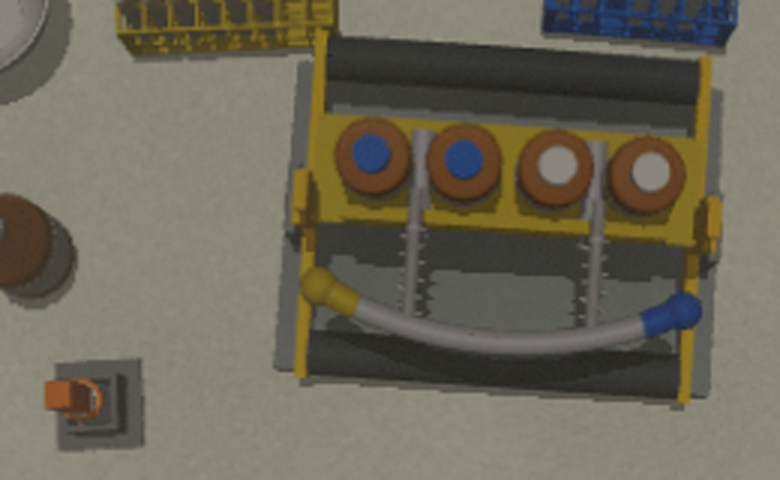

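The crops show these pixel positions in the full frames:

| Item | Scene view | Top view |
|---|---|---|
| Blue ball | (196.5,216) | (358.5,188) |
| Yellow ball | (331.5,203) | (236,180) |
| Handle top face | (405,185) | (149.5,217) |

The holder foot plate corners in the top crop are (57,363), (140,359), (144,446) and (60,450).

```bash
python3 - <<'E'
from h import *
S=cv2.imread("pics/scene0.png");T=cv2.imread("pics/top0.png")
hs=cv2.cvtColor(S,cv2.COLOR_BGR2HSV);ht=cv2.cvtColor(T,cv2.COLOR_BGR2HSV)
print("hsv bluecap",hs[222,291],hs[219,326],"ball",hs[216,196],hs[203,331],"orange",hs[190,403],"white cap",hs[232,216],hs[228,254], "plate",ht[230,154],ht[210,176],"table",ht[240,140])
t=lambda X,Y:(130+X/3-.33,85+Y/3-.33)
s=lambda X,Y:(175+X/3-.33,170+Y/3-.33)
B,eb=tri(s(65,139),t(686,310));Y,ey=tri(s(470,99),t(318,286)); print("blue",B,eb,"yellow",Y,ey,np.linalg.norm(Y-B))
d=(Y-B)[:2]; yaw=np.arctan2(-d[0],d[1]);print("yaw",yaw)
ex=np.array([np.cos(yaw),np.sin(yaw)]); 
mid=(B+Y)/2; railmid=mid[:2]-.0387*ex*np.cos(.13); piv=railmid+.1384*ex
print("railmid",railmid,"pivot",piv,"ballz",mid[2], "expected", .06+.1332+.0387*.13)
H,e=tri(s(690,45),t(59,396));print("handle top",H,e,plane("top",t(59,396),.158)[:2],plane("scene",s(690,46),.158)[:2])
q=np.array([plane("top",t(*p),.004)[:2] for p in((57,363),(140,359),(144,446),(60,450))]);print("plate",q,q.mean(0),np.linalg.norm(np.roll(q,-1,0)-q,axis=1))
for i in range(4):
    v=q[(i+1)%4]-q[i];print("edge deg",np.degrees(np.arctan2(v[1],v[0])))
for nm,a,b in(("bcapY",(455,137),(371,153)),("bcap2",(346,148),(464,159)),("w1",(235,157),(558,165)),("w2",(121,170),(651,171))):print(nm,tri(s(*a),t(*b)))
print(plane("top",t(59,396),.158),manip.sense()['tool_rot'])
E
```

```text
hsv bluecap [111 136 142] [112 116 127] ball [111 116 147] [ 23 164 165] orange [ 12 157 141] white cap [ 18  31 141] [ 15  32 143] plate [21 21 87] [19 25 82] table [ 25  31 141]
blue [ 0.5433 -0.2201  0.1995] 0.0011127112411340372 yellow [0.5585 0.1019 0.1981] 0.00026769737817575683 0.32237590924361764
yaw -0.04724320339354247
railmid [ 0.5125 -0.0573] pivot [ 0.6508 -0.0639] ballz 0.19881351105525907 expected 0.19823100000000002
handle top [0.4603 0.3405 0.1556] 0.0006259766368551603 [0.46   0.3395] [0.4652 0.3383]
plate [[0.5032 0.3871]
 [0.5089 0.301 ]
 [0.4207 0.2937]
 [0.4147 0.3804]] [0.4619 0.3406] [0.0863 0.0885 0.0869 0.0888]
edge deg -86.25327112279118
edge deg -175.26653508571957
edge deg 93.99385997328585
edge deg 4.344158364872514
bcapY (array([0.667 , 0.0555, 0.2441]), np.float64(0.0002875947358116408))
bcap2 (array([ 0.663 , -0.024 ,  0.2444]), np.float64(0.00023414609685630267))
w1 (array([ 0.659 , -0.1037,  0.2465]), np.float64(0.00016252689600910233))
w2 (array([ 0.6557, -0.1835,  0.246 ]), np.float64(0.0006852332243608782))
[0.46   0.3395 0.158 ] [ 0.1932  0.9812 -0.0009 -0.0004]
```

Scales check out: the ball spacing is 322 mm and the ball height is 0.199 m against 0.198 m expected. Now I'll go over the sampler and then turn the tool.

```bash
python3 -m creep '[{"slide":[-3.3,-1.5,0],"angular":[0,0,0],"claw":1},{"slide":[-3.3,-1.5,0],"angular":[0,0,0],"claw":1},{"slide":[-3.3,-1.5,0],"angular":[0,0,0],"claw":1},{"slide":[-3.3,-1.5,0],"angular":[0,0,0],"claw":1},{"slide":[-3.3,-1.5,0],"angular":[0,0,0],"claw":1},{"slide":[-3.3,-1.5,0],"angular":[0,0,0],"claw":1},{"slide":[-3.3,-1.5,0],"angular":[0,0,0],"claw":1},{"slide":[-3.3,-1.5,0],"angular":[0,0,0],"claw":1},{"slide":[-3.3,-1.54,0],"angular":[0,0,0],"claw":1}]'
python3 -m creep '[{"slide":[0,0,0],"angular":[0,0,0.123],"claw":1},{"slide":[0,0,0],"angular":[0,0,0.123],"claw":1},{"slide":[0,0,0],"angular":[0,0,0.123],"claw":1},{"slide":[0,0,0],"angular":[0,0,0.123],"claw":1},{"slide":[0,0,0],"angular":[0,0,0.123],"claw":1},{"slide":[0,0,0],"angular":[0,0,0.123],"claw":1},{"slide":[0,0,0],"angular":[0,0,0.123],"claw":1},{"slide":[0,0,0],"angular":[0,0,0.123],"claw":1},{"slide":[0,0,0],"angular":[0,0,0.123],"claw":1},{"slide":[0,0,0],"angular":[0,0,0],"claw":1}]'
cat > rel.py <<'E'
import sys
from h import *
from scipy.spatial.transform import Rotation as R
s=manip.sense(); r=R.from_quat(s['tool_rot']); print(s['t'],"tcp",s['tcp_pos'],"F",s['force'],"gap",s['finger_gap'],s['gripper_force']);M=r.as_matrix();print("toolx",M[:,0],"tooly",M[:,1],"yaw y",np.degrees(np.arctan2(M[1,1],M[0,1])))
if len(sys.argv)>1: print("slide cm",100*M.T@(np.array(sys.argv[1:4],float)-s['tcp_pos']))
E
python3 rel.py .4605 .340 .108
```

```text
t: 0.85
tcp_pos: [0.4611, 0.3389, 0.2309]
tool_rot: [0.193, 0.981, -0.0, -0.0]
force: [0.4, 1.4, 0.1]
finger_gap: 1.003
gripper_force: 0.0
t: 1.68
tcp_pos: [0.46, 0.3403, 0.2308]
tool_rot: [0.681, 0.732, -0.001, -0.0]
force: [-0.3, 0.1, -0.1]
finger_gap: 0.999
gripper_force: 0.0
1.6833 tcp [0.46   0.3403 0.2308] F [-0.3352  0.0602 -0.1182] gap 0.9992376410337785 0.0
toolx [-0.0729  0.9973 -0.0004] tooly [ 0.9973  0.0729 -0.001 ] yaw y 4.1797873551066465
slide cm [-0.0286  0.0561 12.2842]
```

```bash
python3 -m creep '[{"slide":[0,0,2.5],"angular":[0,0,0],"claw":1},{"slide":[0,0,2.5],"angular":[0,0,0],"claw":1},{"slide":[0,0,2.5],"angular":[0,0,0],"claw":1},{"slide":[0,0,2.5],"angular":[0,0,0],"claw":1},{"slide":[0,0,2.28],"angular":[0,0,0],"claw":1},{"slide":[0,0,0],"angular":[0,0,0],"claw":1}]'
python3 -m creep '[{"slide":[0,0,0],"angular":[0,0,0],"claw":-1},{"slide":[0,0,0],"angular":[0,0,0],"claw":-1},{"slide":[0,0,0],"angular":[0,0,0],"claw":-1},{"slide":[0,0,0],"angular":[0,0,0],"claw":-1},{"slide":[0,0,0],"angular":[0,0,0],"claw":-1},{"slide":[0,0,0],"angular":[0,0,0],"claw":-1},{"slide":[0,0,0],"angular":[0,0,0],"claw":-1},{"slide":[0,0,0],"angular":[0,0,0],"claw":-1},{"slide":[0,0,0],"angular":[0,0,0],"claw":-1},{"slide":[0,0,0],"angular":[0,0,0],"claw":-1}]' 100
python3 rel.py
```

```text
t: 2.18
tcp_pos: [0.4572, 0.3388, 0.1041]
tool_rot: [0.679, 0.734, -0.005, -0.002]
force: [-0.2, -0.6, 0.1]
finger_gap: 0.997
gripper_force: 0.0
t: 3.02
tcp_pos: [0.4616, 0.3409, 0.11]
tool_rot: [0.68, 0.733, 0.002, 0.001]
force: [-0.2, -1.1, 5.9]
finger_gap: 0.291
gripper_force: 97.2
3.0167 tcp [0.4616 0.3409 0.11  ] F [-0.2013 -1.0567  5.8789] gap 0.29122868538739205 97.2101891040802
toolx [-0.0751  0.9972  0.0011] tooly [0.9972 0.0751 0.0031] yaw y 4.307779321682592
```

```bash
python3 -m creep '[{"slide":[0,0,-2],"angular":[0,0,0],"claw":-1},{"slide":[0,0,-3],"angular":[0,0,0],"claw":-1},{"slide":[0,0,-3.5],"angular":[0,0,0],"claw":-1},{"slide":[0,0,-3.5],"angular":[0,0,0],"claw":-1},{"slide":[0,0,-2],"angular":[0,0,0],"claw":-1}]'
python3 -m creep '[{"slide":[-2,-0.1,-0.3],"angular":[0,0,0],"claw":-1},{"slide":[-3,-0.2,-0.3],"angular":[0,0,0],"claw":-1},{"slide":[-3.5,-0.2,-0.3],"angular":[0,0,0],"claw":-1},{"slide":[-3.5,-0.2,-0.3],"angular":[0,0,0],"claw":-1},{"slide":[-3.5,-0.2,-0.3],"angular":[0,0,0],"claw":-1},{"slide":[-3.5,-0.2,-0.3],"angular":[0,0,0],"claw":-1},{"slide":[-3.5,-0.2,-0.3],"angular":[0,0,0],"claw":-1},{"slide":[-3,-0.2,-0.3],"angular":[0,0,0],"claw":-1},{"slide":[-2,-0.1,0],"angular":[0,0,0],"claw":-1},{"slide":[0,0,0],"angular":[0,0,0],"claw":-1}]'
python3 rel.py .4663 .0648 .274
python3 - <<'E'
from h import *
S=viewer.snapshot("scene");cv2.imwrite("pics/s2.png",S);T=viewer.snapshot("top");cv2.imwrite("pics/t2.png",T)
cv2.imwrite("pics/s2c.png",cv2.resize(S[120:290,175:435],None,fx=3,fy=3,interpolation=2))
hs=cv2.cvtColor(S,cv2.COLOR_BGR2HSV)
m=cv2.inRange(hs,(105,85,60),(120,255,255))
for nm,m,box in(("blue",m,(180,185,345,250)),("yel",cv2.inRange(hs,(19,120,90),(30,255,255)),(310,190,345,215))):
    x0,y0,x1,y1=box;n,_,st,ce=cv2.connectedComponentsWithStats(m[y0:y1,x0:x1]);print(nm,[(ce[i]+[x0,y0],st[i]) for i in range(1,n) if st[i][4]>20])
E
```

```text
t: 3.43
tcp_pos: [0.4612, 0.341, 0.2521]
tool_rot: [0.68, 0.733, 0.002, 0.001]
force: [1.5, -0.0, -1.9]
finger_gap: 0.292
gripper_force: 99.9
t: 4.27
tcp_pos: [0.4649, 0.0617, 0.2725]
tool_rot: [0.682, 0.732, -0.001, 0.0]
force: [-0.6, -0.3, -1.5]
finger_gap: 0.286
gripper_force: 99.6
4.2667 tcp [0.4649 0.0617 0.2725] F [-0.6291 -0.2712 -1.5224] gap 0.28613504114952165 99.58945870399475
toolx [-0.0708  0.9975 -0.0017] tooly [ 0.9975  0.0708 -0.0004] yaw y 4.0592590867446985
slide cm [ 0.3027  0.1646 -0.1502]
blue [(array([200.3892, 214.1527]), array([ 10,  23,  23,  15, 203], dtype=int32)), (array([326.1379, 219.5172]), array([140,  28,  14,  14, 174], dtype=int32)), (array([289.7778, 223.4111]), array([103,  32,  14,  14, 180], dtype=int32))]
yel [(array([326.2455, 202.4152]), array([  5,   7,  23,  13, 224], dtype=int32))]
```

View pics/s2c.png

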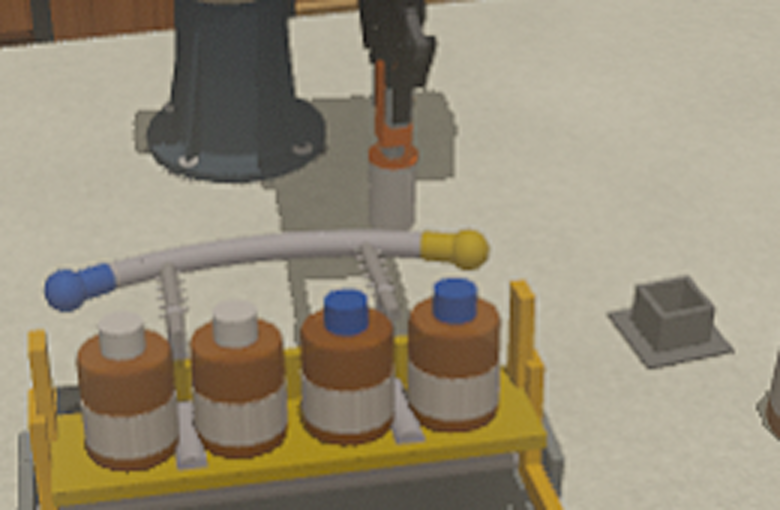

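The held sampler is upright, with the foot at crop (392,195), level with the rail and just short of the yellow end. Next I'll write the tilt/press sensor and a short-horizon planner, taking s2 and t2 as the zero reference.

```bash
cat > ctl.py <<'E'
# usage: ctl.py n_rows dy_mm theta_ref [mpc=1]
import sys,json,os
from h import *
from scipy.optimize import least_squares
from scipy.spatial.transform import Rotation as R
YAW=-.0472; ex=np.array([np.cos(YAW),np.sin(YAW),0]); ey=np.array([-np.sin(YAW),np.cos(YAW),0]); ez=np.array([0,0,1.])
PIV=np.array([.6508,-.0639,.06]); B=np.c_[ex,ey,ez]
CAP=[np.array([.667,.0555,.244]),np.array([.663,-.024,.244])]; END=[np.array([.5585,.1019,.198]),np.array([.5433,-.2201,.1995])]
def feats(n,im):
    hs=cv2.cvtColor(im,cv2.COLOR_BGR2HSV); out=[None]*4
    for col,lo,hi,ids in(("b",(105,85,60),(120,255,255),(0,1,3)),("y",(19,120,90),(30,255,255),(2,))):
        for i in ids:
            if n=="top" and i==2: continue
            P=(CAP+END)[i]; c=proj(n,P)[0]; w=(22,16); x0,y0=int(c[0]-w[0]),int(c[1]-w[1])
            if n=="top": y0-=4; 
            m=cv2.inRange(hs[y0:y0+2*w[1],x0:x0+2*w[0]],lo,hi); k,lab,st,ce=cv2.connectedComponentsWithStats(m)
            if k<2: continue
            js=[j for j in range(1,k) if st[j][4]>20]
            if js:
                j=min(js,key=lambda j:np.hypot(*(ce[j]+[x0,y0]-c))); out[i]=(*(ce[j]+[x0,y0]),int(st[j][4]))
    return out
def pose(P,th,q):
    v=B.T@(P-PIV); c,s=np.cos(.13),np.sin(.13); l=np.array([v[0]*c+v[2]*s,v[1],-v[0]*s+v[2]*c])  # rocker frame (ref: th=0)
    l[0]+=q; f=th-.13; c,s=np.cos(f),np.sin(f); return PIV+B@np.array([l[0]*c+l[2]*s,l[1],-l[0]*s+l[2]*c])
REF={n:feats(n,cv2.imread(f"pics/{k}2.png")) for n,k in(("scene","s"),("top","t"))}
def measure():
    obs=[]
    for n in("scene","top"):
        im=viewer.snapshot(n)
        for i,(f,r) in enumerate(zip(feats(n,im),REF[n])):
            if f and r and abs(f[2]/r[2]-1)<.25: obs.append((n,i,np.array(f[:2])-r[:2]))
    def res(x):
        o=[]
        for n,i,d in obs:
            P=(CAP+END)[i]; o+=list(proj(n,pose(P,x[0],x[1]*(i>1)))[0]-proj(n,P)[0]-d)
        return np.array(o)
    r=least_squares(res,[.05,.03],loss="soft_l1",f_scale=.4); return r.x,[(n[0],i) for n,i,_ in obs],np.sqrt(np.mean(r.fun**2))
arc=lambda y:.35-np.sqrt(.381**2-y*y)
def qof(u,th): f=th-.13; return (u-.15*np.sin(f))/np.cos(f)+.12
def sim(th,w,d,ts,us,dt=.01):
    """integrate tilt while u follows the polyline (ts,us); returns end state and path"""
    out=[];qp=None
    for t in np.arange(ts[0],ts[-1]-1e-9,dt):
        u=np.interp(t,ts,us); q=max(qof(u,th),0); qd=0 if qp is None else (q-qp)/dt; qp=q
        a=((90*q+5*qd)*.15-2.6*np.sin(.33-th)-.30*w+d)/.125; w+=a*dt; th+=w*dt
        if th<0: th,w=0,max(w,0)
        out.append((t+dt,th,w,q))
    return np.array(out)
if __name__=="__main__":
    n,dy,ref=int(sys.argv[1]),float(sys.argv[2])/1000,float(sys.argv[3]); mpc=len(sys.argv)<5
    s=manip.sense(); t=s['t']; p=s['tcp_pos']; M=R.from_quat(s['tool_rot']).as_matrix()
    foot=p+M[:,2]*.069; v=B.T@(foot-PIV); u=v[0]-arc(v[1])
    (th,q),ob,rms=measure()
    log=json.load(open("log.json")) if os.path.exists("log.json") else []
    log.append([t,u,th]); json.dump(log,open("log.json","w"))
    print(f"t={t:.2f} theta={th:.4f} q_cam={q:.4f} q_contact={qof(u,th):.4f} u={u:.4f} yf={v[1]:.4f} y_contact={v[1]*.35/.381:.4f} footz={foot[2]:.3f} F={B.T@s['force']} rms={rms:.2f} nobs={len(ob)}")
    W=np.array([l for l in log if l[0]>t-2.6][-5:])
    w,d=0,0
    if len(W)>2 and mpc:
        f=lambda x:np.r_[(np.interp(W[1:,0],*(lambda o:(np.r_[W[0,0],o[:,0]],np.r_[max(x[0],0),o[:,1]]))(sim(max(x[0],0),x[1],x[2],W[:,0],W[:,1])))-W[1:,2])/.004,(x[0]-W[0,2])/.004,x[2]/.08,x[1]/.3]
        r=least_squares(f,[W[0,2],0,0],diff_step=1e-3,x_scale=[.05,.05,.05]).x; o=sim(max(r[0],0),r[1],r[2],W[:,0],W[:,1])[-1]; th_f,w,d=o[1],o[2],r[2]
        print(f"  filt theta={th_f:.4f} w={w:.4f} d={d:.4f}"); th=.5*th+.5*th_f
    T=n/12; y1=v[1]+dy; K=4
    if mpc:
        qeq=(2.6*np.sin(.33-ref)-d)/.15/90; ueq=(qeq-.12)*np.cos(ref-.13)+.15*np.sin(ref-.13); tt=np.arange(K+1)*T
        def g(x):
            o=sim(th,w,d,tt,u+np.r_[0,np.cumsum(x)]); k=len(o)//K
            return np.r_[(o[k-1::k,1]-ref)*[4,8,15,30],o[-1,2]*20,(u+x.sum()-ueq)*200,x*60]
        x=least_squares(g,np.zeros(K),diff_step=1e-3,x_scale=.005).x; o=sim(th,w,d,tt,u+np.r_[0,np.cumsum(x)]); k=len(o)//K
        print("  plan du mm",x*1000,"theta",o[k-1::k,1],"q",o[k-1::k,3],"ueq",round(ueq,4))
        du=x[0]
    else: du=0
    dx=du+arc(y1)-arc(v[1]); print("  per-row slide cm",100*M.T@(B@np.array([dx,dy,0]))/n, " 1mm of u:",.1*M.T@ex)
E
python3 ctl.py 6 0 0.13 x
```

```text
t=4.37 theta=-0.0002 q_cam=0.0001 q_contact=-0.0424 u=-0.1805 yf=0.1197 y_contact=0.1099 footz=0.203 F=[-1.0778  0.0781 -2.1218] rms=0.04 nobs=7
  per-row slide cm [0. 0. 0.]  1mm of u: [-0.012   0.0993 -0.0001]
```

```bash
python3 -m creep '[{"slide":[-0.12,1.0,0],"angular":[0,0,0],"claw":-1},{"slide":[-0.12,1.0,0],"angular":[0,0,0],"claw":-1},{"slide":[-0.12,1.0,0],"angular":[0,0,0],"claw":-1},{"slide":[-0.11,0.9,0],"angular":[0,0,0],"claw":-1},{"slide":[-0.11,0.9,0],"angular":[0,0,0],"claw":-1},{"slide":[-0.11,0.9,0],"angular":[0,0,0],"claw":-1},{"slide":[-0.11,0.9,0],"angular":[0,0,0],"claw":-1},{"slide":[-0.1,0.8,0],"angular":[0,0,0],"claw":-1},{"slide":[-0.08,0.7,0],"angular":[0,0,0],"claw":-1},{"slide":[-0.06,0.5,0],"angular":[0,0,0],"claw":-1}]' >/dev/null; python3 ctl.py 6 0 0.13 x
```

```text
t=5.30 theta=-0.0004 q_cam=0.0436 q_contact=0.0447 u=-0.0941 yf=0.1205 y_contact=0.1107 footz=0.203 F=[-5.0048  1.475  -0.4381] rms=0.33 nobs=6
  per-row slide cm [0. 0. 0.]  1mm of u: [-0.0122  0.0993 -0.0003]
```

```bash
python3 -m creep '[{"slide":[-0.03,0.3,0],"angular":[0,0,0],"claw":-1},{"slide":[-0.03,0.3,0],"angular":[0,0,0],"claw":-1},{"slide":[-0.03,0.3,0],"angular":[0,0,0],"claw":-1},{"slide":[-0.03,0.3,0],"angular":[0,0,0],"claw":-1},{"slide":[-0.02,0.2,0],"angular":[0,0,0],"claw":-1},{"slide":[-0.02,0.2,0],"angular":[0,0,0],"claw":-1}]' >/dev/null; python3 ctl.py 6 0 0.13
```

```text
t=5.90 theta=0.0003 q_cam=0.0547 q_contact=0.0591 u=-0.0798 yf=0.1208 y_contact=0.1109 footz=0.203 F=[-5.4441  0.8065  0.4118] rms=1.43 nobs=5
  filt theta=0.0000 w=0.0000 d=0.0000
  plan du mm [-0.467 -0.467 -0.467 -0.467] theta [0. 0. 0. 0.] q [0.0586 0.0582 0.0577 0.0572] ueq -0.0817
  per-row slide cm [ 0.0009 -0.0077  0.    ]  1mm of u: [-0.0122  0.0993 -0.0004]
```

```bash
python3 - <<'E'
s=open("ctl.py").read()
s=s.replace('def feats(n,im):','def feats(n,im,g=(0,0)):').replace('c=proj(n,P)[0]; w=(22,16)','c=proj(n,pose(P,g[0],g[1]*(i>1)))[0]; w=(22,20)')
s=s.replace('feats(n,im),REF','feats(n,im,g),REF').replace('def measure():','def measure(g):').replace('=measure()','=measure((max(log[-1][2],0) if log else 0,max(qof(u,log[-1][2] if log else 0),0)))')
a=s.index("    (th,q),ob"); b=s.index("    log=json"); c=s.index("    log.append")
s=s[:a]+s[b:c]+s[a:b]+s[c:]
open("ctl.py","w").write(s)
E
python3 -m creep '[{"slide":[-0.01,0.08,0],"angular":[0,0,0],"claw":-1},{"slide":[-0.01,0.08,0],"angular":[0,0,0],"claw":-1},{"slide":[-0.01,0.08,0],"angular":[0,0,0],"claw":-1},{"slide":[-0.01,0.08,0],"angular":[0,0,0],"claw":-1}]' >/dev/null; python3 ctl.py 6 0 0.13
```

```text
t=6.33 theta=0.0367 q_cam=0.0553 q_contact=0.0572 u=-0.0765 yf=0.1209 y_contact=0.1111 footz=0.203 F=[-6.244   2.1399  0.6328] rms=0.52 nobs=6
  filt theta=0.0369 w=0.1443 d=0.0752
  plan du mm [0.0824 0.0286 0.0014 0.0001] theta [0.1443 0.3266 0.6838 3.4537] q [0.0418 0.013  0.     0.1878] ueq -0.0873
  per-row slide cm [-0.0002  0.0014 -0.    ]  1mm of u: [-0.0122  0.0993 -0.0004]
```

```bash
python3 -m creep '[{"slide":[0.03,-0.23,0],"angular":[0,0,0],"claw":-1},{"slide":[0.03,-0.23,0],"angular":[0,0,0],"claw":-1},{"slide":[0.03,-0.22,0],"angular":[0,0,0],"claw":-1},{"slide":[0.02,-0.2,0],"angular":[0,0,0],"claw":-1}]' >/dev/null; python3 ctl.py 5 0 0.13
```

```text
t=6.77 theta=0.0947 q_cam=0.0394 q_contact=0.0419 u=-0.0834 yf=0.1206 y_contact=0.1108 footz=0.204 F=[-4.1491  1.2416 -0.3978] rms=0.33 nobs=7
  filt theta=0.0956 w=0.1151 d=0.0710
  plan du mm [-4.4795 -0.4311  1.09    0.3265] theta [0.1362 0.1387 0.1327 0.1302] q [0.0314 0.0304 0.0323 0.0331] ueq -0.087
  per-row slide cm [ 0.0109 -0.0889 -0.    ]  1mm of u: [-0.0122  0.0993  0.    ]
```

```bash
python3 -m creep '[{"slide":[0.01,-0.08,0],"angular":[0,0,0],"claw":-1},{"slide":[0.01,-0.08,0],"angular":[0,0,0],"claw":-1},{"slide":[0.01,-0.08,0],"angular":[0,0,0],"claw":-1},{"slide":[0.01,-0.07,0],"angular":[0,0,0],"claw":-1},{"slide":[0.01,-0.06,0],"angular":[0,0,0],"claw":-1}]' >/dev/null; python3 ctl.py 6 0 0.13
```

```text
t=7.28 theta=0.0955 q_cam=0.0359 q_contact=0.0381 u=-0.0870 yf=0.1205 y_contact=0.1107 footz=0.203 F=[-2.9306  1.381  -1.8853] rms=0.14 nobs=7
  filt theta=0.1026 w=-0.0057 d=0.0647
  plan du mm [ 3.9556 -1.4246 -2.0039 -0.1848] theta [0.0927 0.1116 0.1272 0.1303] q [0.0424 0.0384 0.034  0.0333] ueq -0.0865
  per-row slide cm [-0.008   0.0654 -0.    ]  1mm of u: [-0.0122  0.0993 -0.    ]
```

```bash
python3 -m creep '[{"slide":[-0.02,0.12,0],"angular":[0,0,0],"claw":-1},{"slide":[-0.01,0.12,0],"angular":[0,0,0],"claw":-1},{"slide":[-0.01,0.1,0],"angular":[0,0,0],"claw":-1},{"slide":[-0.01,0.08,0],"angular":[0,0,0],"claw":-1},{"slide":[0,0.04,0],"angular":[0,0,0],"claw":-1}]' >/dev/null; python3 ctl.py 6 0 0.13
```

```text
t=7.80 theta=0.1021 q_cam=0.0400 q_contact=0.0422 u=-0.0819 yf=0.1206 y_contact=0.1107 footz=0.204 F=[-3.9611  1.2392 -0.809 ] rms=0.41 nobs=7
  filt theta=0.0991 w=0.0319 d=0.0556
  plan du mm [-3.8538 -0.7331  0.524   0.2113] theta [0.1295 0.1348 0.1315 0.1301] q [0.0344 0.0328 0.0337 0.0342] ueq -0.0859
  per-row slide cm [ 0.0078 -0.0638 -0.    ]  1mm of u: [-0.0122  0.0993  0.    ]
```

```bash
python3 -m creep '[{"slide":[0.01,-0.05,0],"angular":[0,0,0],"claw":-1},{"slide":[0.01,-0.06,0],"angular":[0,0,0],"claw":-1},{"slide":[0.01,-0.07,0],"angular":[0,0,0],"claw":-1},{"slide":[0.01,-0.07,0],"angular":[0,0,0],"claw":-1},{"slide":[0.01,-0.07,0],"angular":[0,0,0],"claw":-1},{"slide":[0,-0.06,0],"angular":[0,0,0],"claw":-1}]' >/dev/null; python3 ctl.py 6 -14 0.13
```

```text
t=8.40 theta=0.1029 q_cam=0.0353 q_contact=0.0378 u=-0.0862 yf=0.1206 y_contact=0.1108 footz=0.203 F=[-3.5394  0.1602 -1.3923] rms=0.18 nobs=7
  filt theta=0.1047 w=-0.0155 d=0.0514
  plan du mm [ 4.0429 -1.3237 -1.9601 -0.1913] theta [0.0943 0.112  0.1272 0.1303] q [0.0431 0.0393 0.035  0.0343] ueq -0.0855
  per-row slide cm [-0.2309 -0.0339  0.    ]  1mm of u: [-0.0122  0.0993 -0.    ]
```

```bash
python3 -m creep '[{"slide":[-0.15,0.01,0],"angular":[0,0,0],"claw":-1},{"slide":[-0.24,-0.01,0],"angular":[0,0,0],"claw":-1},{"slide":[-0.24,-0.02,0],"angular":[0,0,0],"claw":-1},{"slide":[-0.24,-0.04,0],"angular":[0,0,0],"claw":-1},{"slide":[-0.24,-0.06,0],"angular":[0,0,0],"claw":-1},{"slide":[-0.24,-0.07,0],"angular":[0,0,0],"claw":-1}]' >/dev/null; python3 ctl.py 6 -20 0.13
```

```text
t=9.00 theta=0.1343 q_cam=0.0352 q_contact=0.0375 u=-0.0819 yf=0.1068 y_contact=0.0981 footz=0.204 F=[-3.1035  1.8566 -1.1808] rms=0.20 nobs=7
  filt theta=0.1316 w=0.0819 d=0.0594
  plan du mm [-8.6782  1.0749  3.0895  0.4467] theta [0.1776 0.1585 0.1352 0.1297] q [0.0224 0.0261 0.0328 0.0341] ueq -0.0861
  per-row slide cm [-0.3026 -0.2711 -0.0001]  1mm of u: [-0.0122  0.0993  0.    ]
```

```bash
python3 -m creep '[{"slide":[-0.29,-0.34,0],"angular":[0,0,0],"claw":-1},{"slide":[-0.29,-0.34,0],"angular":[0,0,0],"claw":-1},{"slide":[-0.3,-0.32,0],"angular":[0,0,0],"claw":-1},{"slide":[-0.3,-0.25,0],"angular":[0,0,0],"claw":-1},{"slide":[-0.31,-0.18,0],"angular":[0,0,0],"claw":-1},{"slide":[-0.31,-0.12,0],"angular":[0,0,0],"claw":-1}]' >/dev/null; python3 ctl.py 5 -18 0.13
```

```text
t=9.60 theta=0.1625 q_cam=0.0226 q_contact=0.0250 u=-0.0901 yf=0.0868 y_contact=0.0798 footz=0.204 F=[-1.889   1.3803 -2.2036] rms=0.25 nobs=7
  filt theta=0.1623 w=-0.0162 d=0.0582
  plan du mm [ 2.999   1.2042  0.0032 -0.2089] theta [0.1403 0.1304 0.1291 0.1297] q [0.0312 0.034  0.0343 0.034 ] ueq -0.086
  per-row slide cm [-0.3555 -0.0589  0.0001]  1mm of u: [-0.0122  0.0993  0.    ]
```

```bash
python3 -m creep '[{"slide":[-0.36,-0.06,0],"angular":[0,0,0],"claw":-1},{"slide":[-0.36,-0.06,0],"angular":[0,0,0],"claw":-1},{"slide":[-0.36,-0.06,0],"angular":[0,0,0],"claw":-1},{"slide":[-0.36,-0.05,0],"angular":[0,0,0],"claw":-1},{"slide":[-0.36,-0.05,0],"angular":[0,0,0],"claw":-1}]' >/dev/null; python3 ctl.py 5 -20 0.13
```

```text
t=10.12 theta=0.1537 q_cam=0.0272 q_contact=0.0295 u=-0.0869 yf=0.0687 y_contact=0.0631 footz=0.203 F=[-2.0314  0.8208 -1.8921] rms=0.22 nobs=7
  filt theta=0.1542 w=-0.0070 d=0.0637
  plan du mm [-1.6577  0.8852  1.2113  0.1162] theta [0.1512 0.1405 0.132  0.1299] q [0.0283 0.0306 0.0331 0.0336] ueq -0.0865
  per-row slide cm [-0.3854 -0.1437  0.0001]  1mm of u: [-0.0122  0.0993 -0.    ]
```

```bash
python3 -m creep '[{"slide":[-0.38,-0.16,0],"angular":[0,0,0],"claw":-1},{"slide":[-0.38,-0.16,0],"angular":[0,0,0],"claw":-1},{"slide":[-0.39,-0.15,0],"angular":[0,0,0],"claw":-1},{"slide":[-0.39,-0.13,0],"angular":[0,0,0],"claw":-1},{"slide":[-0.39,-0.12,0],"angular":[0,0,0],"claw":-1}]' >/dev/null; python3 ctl.py 5 -20 0.13
```

```text
t=10.63 theta=0.1601 q_cam=0.0249 q_contact=0.0269 u=-0.0886 yf=0.0487 y_contact=0.0447 footz=0.204 F=[-2.5417  1.2348 -1.3866] rms=0.17 nobs=7
  filt theta=0.1566 w=-0.0174 d=0.0637
  plan du mm [ 0.6144  1.0001  0.5869 -0.0435] theta [0.1453 0.1353 0.1305 0.1298] q [0.0297 0.0321 0.0335 0.0336] ueq -0.0865
  per-row slide cm [-0.3935 -0.0771  0.    ]  1mm of u: [-0.0122  0.0993 -0.    ]
```

```bash
python3 -m creep '[{"slide":[-0.39,-0.1,0],"angular":[0,0,0],"claw":-1},{"slide":[-0.39,-0.1,0],"angular":[0,0,0],"claw":-1},{"slide":[-0.39,-0.09,0],"angular":[0,0,0],"claw":-1},{"slide":[-0.39,-0.08,0],"angular":[0,0,0],"claw":-1},{"slide":[-0.39,-0.08,0],"angular":[0,0,0],"claw":-1}]' >/dev/null; python3 ctl.py 5 -20 0.13
```

```text
t=11.15 theta=0.1572 q_cam=0.0252 q_contact=0.0273 u=-0.0886 yf=0.0288 y_contact=0.0265 footz=0.204 F=[-2.7224  1.8244 -2.4884] rms=0.16 nobs=7
  filt theta=0.1565 w=-0.0132 d=0.0708
  plan du mm [-0.16    0.9671  0.8042  0.0109] theta [0.1474 0.1371 0.131  0.1298] q [0.0286 0.0311 0.0328 0.0331] ueq -0.087
  per-row slide cm [-0.3942 -0.0715 -0.    ]  1mm of u: [-0.0122  0.0993 -0.    ]
```

```bash
python3 -m creep '[{"slide":[-0.39,-0.1,0],"angular":[0,0,0],"claw":-1},{"slide":[-0.39,-0.09,0],"angular":[0,0,0],"claw":-1},{"slide":[-0.39,-0.08,0],"angular":[0,0,0],"claw":-1},{"slide":[-0.39,-0.05,0],"angular":[0,0,0],"claw":-1},{"slide":[-0.39,-0.05,0],"angular":[0,0,0],"claw":-1}]' >/dev/null; python3 ctl.py 5 -20 0.13
```

```text
t=11.67 theta=0.1522 q_cam=0.0255 q_contact=0.0277 u=-0.0889 yf=0.0090 y_contact=0.0083 footz=0.203 F=[-2.3376  0.6328 -1.9841] rms=0.18 nobs=7
  filt theta=0.1517 w=-0.0200 d=0.0735
  plan du mm [ 0.7585  0.7211  0.323  -0.0542] theta [0.14   0.133  0.1302 0.1299] q [0.0303 0.0321 0.0328 0.0329] ueq -0.0872
  per-row slide cm [-0.399  -0.0327 -0.    ]  1mm of u: [-0.0122  0.0993 -0.    ]
```

```bash
python3 -m creep '[{"slide":[-0.4,-0.04,0],"angular":[0,0,0],"claw":-1},{"slide":[-0.4,-0.03,0],"angular":[0,0,0],"claw":-1},{"slide":[-0.4,-0.03,0],"angular":[0,0,0],"claw":-1},{"slide":[-0.4,-0.03,0],"angular":[0,0,0],"claw":-1},{"slide":[-0.4,-0.02,0],"angular":[0,0,0],"claw":-1}]' >/dev/null; python3 ctl.py 5 -20 0.13
```

```text
t=12.18 theta=0.1514 q_cam=0.0268 q_contact=0.0289 u=-0.0879 yf=-0.0111 y_contact=-0.0102 footz=0.204 F=[-3.0406 -0.2115 -1.8272] rms=0.20 nobs=7
  filt theta=0.1500 w=-0.0018 d=0.0761
  plan du mm [-1.3122  0.8042  1.0403  0.0926] theta [0.1485 0.139  0.1317 0.1299] q [0.028  0.0301 0.0323 0.0327] ueq -0.0874
  per-row slide cm [-0.3965 -0.0528  0.    ]  1mm of u: [-0.0122  0.0993 -0.    ]
```

```bash
python3 -m creep '[{"slide":[-0.4,-0.1,0],"angular":[0,0,0],"claw":-1},{"slide":[-0.4,-0.08,0],"angular":[0,0,0],"claw":-1},{"slide":[-0.4,-0.06,0],"angular":[0,0,0],"claw":-1},{"slide":[-0.4,-0.03,0],"angular":[0,0,0],"claw":-1},{"slide":[-0.4,0,0],"angular":[0,0,0],"claw":-1}]' >/dev/null; python3 ctl.py 5 -20 0.13
```

```text
t=12.70 theta=0.1486 q_cam=0.0250 q_contact=0.0278 u=-0.0894 yf=-0.0312 y_contact=-0.0287 footz=0.204 F=[-2.3101  0.4761 -1.951 ] rms=0.12 nobs=6
  filt theta=0.1486 w=-0.0183 d=0.0781
  plan du mm [ 1.2436  0.6044  0.081  -0.0879] theta [0.1363 0.1309 0.1297 0.1299] q [0.0308 0.0323 0.0326 0.0325] ueq -0.0875
  per-row slide cm [-0.4054  0.0192  0.    ]  1mm of u: [-0.0122  0.0993 -0.    ]
```

```bash
python3 -m creep '[{"slide":[-0.4,0.01,0],"angular":[0,0,0],"claw":-1},{"slide":[-0.4,0.01,0],"angular":[0,0,0],"claw":-1},{"slide":[-0.4,0.02,0],"angular":[0,0,0],"claw":-1},{"slide":[-0.41,0.02,0],"angular":[0,0,0],"claw":-1},{"slide":[-0.41,0.02,0],"angular":[0,0,0],"claw":-1}]' >/dev/null; python3 ctl.py 5 -20 0.13
```

```text
t=13.22 theta=0.1471 q_cam=0.0266 q_contact=0.0293 u=-0.0882 yf=-0.0512 y_contact=-0.0470 footz=0.203 F=[-2.056   0.2525 -1.4328] rms=0.14 nobs=6
  filt theta=0.1458 w=-0.0038 d=0.0808
  plan du mm [-0.995   0.6205  0.7962  0.0699] theta [0.1442 0.1369 0.1313 0.1299] q [0.0287 0.0304 0.032  0.0323] ueq -0.0877
  per-row slide cm [-0.4025 -0.0039 -0.    ]  1mm of u: [-0.0122  0.0993 -0.    ]
```

```bash
python3 -m creep '[{"slide":[-0.4,-0.04,0],"angular":[0,0,0],"claw":-1},{"slide":[-0.4,-0.03,0],"angular":[0,0,0],"claw":-1},{"slide":[-0.4,-0.01,0],"angular":[0,0,0],"claw":-1},{"slide":[-0.41,0.01,0],"angular":[0,0,0],"claw":-1},{"slide":[-0.41,0.03,0],"angular":[0,0,0],"claw":-1}]' >/dev/null; python3 ctl.py 5 -20 0.13
```

```text
t=13.73 theta=0.1442 q_cam=0.0259 q_contact=0.0284 u=-0.0894 yf=-0.0713 y_contact=-0.0655 footz=0.204 F=[-2.2862  0.4071 -1.7129] rms=0.13 nobs=6
  filt theta=0.1438 w=-0.0181 d=0.0820
  plan du mm [ 1.3449  0.4213 -0.0936 -0.0951] theta [0.1328 0.1294 0.1295 0.1299] q [0.0314 0.0324 0.0323 0.0322] ueq -0.0878
  per-row slide cm [-0.4109  0.0646 -0.    ]  1mm of u: [-0.0122  0.0993 -0.    ]
```

```bash
python3 -m creep '[{"slide":[-0.41,0.05,0],"angular":[0,0,0],"claw":-1},{"slide":[-0.41,0.06,0],"angular":[0,0,0],"claw":-1},{"slide":[-0.41,0.06,0],"angular":[0,0,0],"claw":-1},{"slide":[-0.41,0.07,0],"angular":[0,0,0],"claw":-1},{"slide":[-0.41,0.07,0],"angular":[0,0,0],"claw":-1}]' >/dev/null; python3 ctl.py 5 -20 0.13
```

```text
t=14.25 theta=0.1422 q_cam=0.0279 q_contact=0.0301 u=-0.0881 yf=-0.0912 y_contact=-0.0838 footz=0.204 F=[-2.391  -0.1495 -1.3415] rms=0.13 nobs=6
  filt theta=0.1415 w=0.0007 d=0.0850
  plan du mm [-1.1924  0.4723  0.7428  0.084 ] theta [0.1423 0.1364 0.1313 0.13  ] q [0.0289 0.0302 0.0317 0.032 ] ueq -0.088
  per-row slide cm [-0.4076  0.037  -0.    ]  1mm of u: [-0.0122  0.0993 -0.    ]
```

```bash
python3 -m creep '[{"slide":[-0.41,0,0],"angular":[0,0,0],"claw":-1},{"slide":[-0.41,0.02,0],"angular":[0,0,0],"claw":-1},{"slide":[-0.41,0.04,0],"angular":[0,0,0],"claw":-1},{"slide":[-0.41,0.06,0],"angular":[0,0,0],"claw":-1},{"slide":[-0.41,0.07,0],"angular":[0,0,0],"claw":-1}]' >/dev/null; python3 ctl.py 5 -10 0.13
```

```text
t=14.77 theta=0.1407 q_cam=0.0273 q_contact=0.0291 u=-0.0893 yf=-0.1114 y_contact=-0.1023 footz=0.204 F=[-2.8956 -0.2599 -1.8745] rms=0.14 nobs=6
  filt theta=0.1405 w=-0.0126 d=0.0850
  plan du mm [ 1.0132  0.3298 -0.0605 -0.0715] theta [0.1323 0.1296 0.1296 0.1299] q [0.0313 0.0321 0.0321 0.032 ] ueq -0.088
  per-row slide cm [-0.2088  0.0594  0.    ]  1mm of u: [-0.0122  0.0993  0.    ]
```

```bash
python3 -m creep '[{"slide":[-0.25,0.06,0],"angular":[0,0,0],"claw":-1},{"slide":[-0.25,0.06,0],"angular":[0,0,0],"claw":-1},{"slide":[-0.2,0.06,0],"angular":[0,0,0],"claw":-1},{"slide":[-0.2,0.06,0],"angular":[0,0,0],"claw":-1},{"slide":[-0.15,0.05,0],"angular":[0,0,0],"claw":-1}]' >/dev/null; python3 ctl.py 6 0 0.13
```

```text
t=15.28 theta=0.1391 q_cam=0.0289 q_contact=0.0304 u=-0.0883 yf=-0.1211 y_contact=-0.1113 footz=0.203 F=[-2.2534  1.4616 -2.1399] rms=0.18 nobs=6
  filt theta=0.1385 w=-0.0007 d=0.0870
  plan du mm [-0.7146  0.3599  0.435   0.0323] theta [0.1387 0.134  0.1306 0.1299] q [0.0297 0.0308 0.0317 0.0319] ueq -0.0882
  per-row slide cm [ 0.0015 -0.0118  0.    ]  1mm of u: [-0.0122  0.0993 -0.    ]
```

Now the foot is at the blue end and stays there.

```bash
python3 -m creep '[{"slide":[0,-0.03,0],"angular":[0,0,0],"claw":-1},{"slide":[0,-0.03,0],"angular":[0,0,0],"claw":-1},{"slide":[0,-0.02,0],"angular":[0,0,0],"claw":-1},{"slide":[0,0,0],"angular":[0,0,0],"claw":-1},{"slide":[0,0,0],"angular":[0,0,0],"claw":-1},{"slide":[0,0,0],"angular":[0,0,0],"claw":-1}]' >/dev/null; python3 ctl.py 6 0 0.13
```

```text
t=15.88 theta=0.1400 q_cam=0.0280 q_contact=0.0293 u=-0.0891 yf=-0.1214 y_contact=-0.1115 footz=0.204 F=[-2.1741 -1.2537 -1.8495] rms=0.15 nobs=6
  filt theta=0.1395 w=-0.0079 d=0.0878
  plan du mm [ 0.6086  0.2893  0.0357 -0.0357] theta [0.1332 0.1304 0.1299 0.13  ] q [0.031  0.0317 0.0318 0.0318] ueq -0.0882
  per-row slide cm [-0.0012  0.0101  0.    ]  1mm of u: [-0.0122  0.0993  0.    ]
```

```bash
python3 -m creep '[{"slide":[0,0.01,0],"angular":[0,0,0],"claw":-1},{"slide":[0,0.01,0],"angular":[0,0,0],"claw":-1},{"slide":[0,0.01,0],"angular":[0,0,0],"claw":-1},{"slide":[0,0.01,0],"angular":[0,0,0],"claw":-1},{"slide":[0,0.01,0],"angular":[0,0,0],"claw":-1},{"slide":[0,0,0],"angular":[0,0,0],"claw":-1}]' >/dev/null; python3 ctl.py 6 0 0.13
```

```text
t=16.48 theta=0.1391 q_cam=0.0286 q_contact=0.0300 u=-0.0886 yf=-0.1211 y_contact=-0.1112 footz=0.203 F=[-2.6257 -1.3554 -1.8572] rms=0.17 nobs=6
  filt theta=0.1387 w=-0.0001 d=0.0897
  plan du mm [-0.5497  0.3627  0.3933  0.0237] theta [0.1382 0.1336 0.1305 0.1299] q [0.0296 0.0307 0.0315 0.0316] ueq -0.0884
  per-row slide cm [ 0.0011 -0.0091  0.    ]  1mm of u: [-0.0122  0.0993 -0.    ]
```

```bash
python3 -m creep '[{"slide":[0,-0.03,0],"angular":[0,0,0],"claw":-1},{"slide":[0,-0.02,0],"angular":[0,0,0],"claw":-1},{"slide":[0,0,0],"angular":[0,0,0],"claw":-1},{"slide":[0,0,0],"angular":[0,0,0],"claw":-1},{"slide":[0,0,0],"angular":[0,0,0],"claw":-1},{"slide":[0,0,0],"angular":[0,0,0],"claw":-1}]' >/dev/null; python3 ctl.py 6 0 0.13
```

```text
t=17.08 theta=0.1388 q_cam=0.0283 q_contact=0.0295 u=-0.0891 yf=-0.1211 y_contact=-0.1113 footz=0.204 F=[-3.1704 -1.8372 -1.7951] rms=0.15 nobs=6
  filt theta=0.1386 w=-0.0065 d=0.0901
  plan du mm [ 0.4108  0.2662  0.0723 -0.0251] theta [0.1334 0.1307 0.1299 0.13  ] q [0.0307 0.0314 0.0316 0.0316] ueq -0.0884
  per-row slide cm [-0.0008  0.0068 -0.    ]  1mm of u: [-0.0122  0.0993 -0.    ]
```

```bash
python3 -m creep '[{"slide":[0,0.01,0],"angular":[0,0,0],"claw":-1},{"slide":[0,0.01,0],"angular":[0,0,0],"claw":-1},{"slide":[0,0.01,0],"angular":[0,0,0],"claw":-1},{"slide":[0,0.01,0],"angular":[0,0,0],"claw":-1},{"slide":[0,0,0],"angular":[0,0,0],"claw":-1},{"slide":[0,0,0],"angular":[0,0,0],"claw":-1}]' >/dev/null; python3 ctl.py 6 0 0.13
```

```text
t=17.68 theta=0.1392 q_cam=0.0286 q_contact=0.0299 u=-0.0887 yf=-0.1211 y_contact=-0.1113 footz=0.204 F=[-2.1195 -0.9826 -1.2896] rms=0.16 nobs=6
  filt theta=0.1386 w=0.0005 d=0.0915
  plan du mm [-0.5723  0.3719  0.4056  0.0248] theta [0.1384 0.1337 0.1305 0.1299] q [0.0294 0.0305 0.0314 0.0315] ueq -0.0885
  per-row slide cm [ 0.0012 -0.0095 -0.    ]  1mm of u: [-0.0122  0.0993  0.    ]
```

```bash
python3 -m creep '[{"slide":[0,-0.02,0],"angular":[0,0,0],"claw":-1},{"slide":[0,-0.02,0],"angular":[0,0,0],"claw":-1},{"slide":[0,0,0],"angular":[0,0,0],"claw":-1},{"slide":[0,0,0],"angular":[0,0,0],"claw":-1},{"slide":[0,0,0],"angular":[0,0,0],"claw":-1},{"slide":[0,0,0],"angular":[0,0,0],"claw":-1}]' >/dev/null; python3 ctl.py 6 0 0.085
```

```text
t=18.28 theta=0.1389 q_cam=0.0283 q_contact=0.0295 u=-0.0891 yf=-0.1211 y_contact=-0.1112 footz=0.203 F=[-2.9125 -0.9846 -2.4966] rms=0.17 nobs=6
  filt theta=0.1389 w=-0.0037 d=0.0918
  plan du mm [-1.6183  2.1369  1.8976  0.0648] theta [0.1275 0.1024 0.0871 0.0846] q [0.0296 0.0354 0.0396 0.0401] ueq -0.0868
  per-row slide cm [ 0.0033 -0.0268  0.    ]  1mm of u: [-0.0122  0.0993 -0.    ]
```

```bash
python3 -m creep '[{"slide":[0.01,-0.06,0],"angular":[0,0,0],"claw":-1},{"slide":[0.01,-0.06,0],"angular":[0,0,0],"claw":-1},{"slide":[0,-0.04,0],"angular":[0,0,0],"claw":-1},{"slide":[0,-0.02,0],"angular":[0,0,0],"claw":-1},{"slide":[0,0,0],"angular":[0,0,0],"claw":-1},{"slide":[0,0,0],"angular":[0,0,0],"claw":-1}]' >/dev/null; python3 ctl.py 6 0 0.06
```

```text
t=18.88 theta=0.1380 q_cam=0.0263 q_contact=0.0278 u=-0.0910 yf=-0.1211 y_contact=-0.1113 footz=0.203 F=[-2.6936 -2.0626 -2.3626] rms=0.15 nobs=6
  filt theta=0.1362 w=-0.0365 d=0.0950
  plan du mm [ 0.8314  2.6874  1.6239 -0.0691] theta [0.1043 0.075  0.0612 0.0596] q [0.0336 0.0405 0.0442 0.0445] ueq -0.086
  per-row slide cm [-0.0017  0.0138 -0.    ]  1mm of u: [-0.0122  0.0993 -0.    ]
```

```bash
python3 -m creep '[{"slide":[0,-0.03,0],"angular":[0,0,0],"claw":-1},{"slide":[0,-0.03,0],"angular":[0,0,0],"claw":-1},{"slide":[0,-0.02,0],"angular":[0,0,0],"claw":-1},{"slide":[0,0,0],"angular":[0,0,0],"claw":-1},{"slide":[0,0,0],"angular":[0,0,0],"claw":-1}]' >/dev/null; python3 ctl.py 5 0 0.06
```

```text
t=19.40 theta=0.1377 q_cam=0.0258 q_contact=0.0270 u=-0.0918 yf=-0.1211 y_contact=-0.1112 footz=0.203 F=[-2.1958 -1.6242 -3.1025] rms=0.20 nobs=6
  filt theta=0.1320 w=-0.0507 d=0.1035
  plan du mm [ 0.9742  2.6316  1.755  -0.0595] theta [0.1021 0.0756 0.0619 0.0596] q [0.0332 0.0396 0.0434 0.0439] ueq -0.0866
  per-row slide cm [-0.0024  0.0193 -0.    ]  1mm of u: [-0.0122  0.0993 -0.    ]
```

```bash
python3 -m creep '[{"slide":[0,-0.04,0],"angular":[0,0,0],"claw":-1},{"slide":[0,-0.04,0],"angular":[0,0,0],"claw":-1},{"slide":[0,-0.04,0],"angular":[0,0,0],"claw":-1},{"slide":[0,-0.03,0],"angular":[0,0,0],"claw":-1},{"slide":[0,0,0],"angular":[0,0,0],"claw":-1}]' >/dev/null; python3 ctl.py 4 0 0.06
```

```text
t=19.92 theta=0.1355 q_cam=0.0243 q_contact=0.0258 u=-0.0934 yf=-0.1213 y_contact=-0.1114 footz=0.203 F=[-2.0569 -1.447  -3.1543] rms=0.14 nobs=6
  filt theta=0.1297 w=-0.0594 d=0.1188
  plan du mm [ 1.2022  2.6863  2.0209 -0.0517] theta [0.1002 0.0759 0.0625 0.0598] q [0.0321 0.0383 0.0423 0.0428] ueq -0.0877
  per-row slide cm [-0.0037  0.0298 -0.    ]  1mm of u: [-0.0122  0.0993 -0.    ]
```

```bash
python3 -m creep '[{"slide":[0,-0.04,0],"angular":[0,0,0],"claw":-1},{"slide":[0,-0.04,0],"angular":[0,0,0],"claw":-1},{"slide":[0,-0.03,0],"angular":[0,0,0],"claw":-1},{"slide":[0,0,0],"angular":[0,0,0],"claw":-1},{"slide":[0,0,0],"angular":[0,0,0],"claw":-1}]' >/dev/null; python3 ctl.py 4 0 0.06
```

```text
t=20.43 theta=0.1194 q_cam=0.0262 q_contact=0.0270 u=-0.0946 yf=-0.1216 y_contact=-0.1118 footz=0.204 F=[-3.4268  0.0575 -2.5609] rms=0.21 nobs=6
  filt theta=0.1162 w=-0.0770 d=0.1336
  plan du mm [ 3.5321  2.0142  0.5283 -0.3053] theta [0.0813 0.0649 0.0597 0.0595] q [0.0359 0.0404 0.0418 0.0416] ueq -0.0888
  per-row slide cm [-0.0108  0.0876 -0.    ]  1mm of u: [-0.0122  0.0993 -0.    ]
```

```bash
python3 -m creep '[{"slide":[0,0.03,0],"angular":[0,0,0],"claw":-1},{"slide":[0,0.03,0],"angular":[0,0,0],"claw":-1},{"slide":[0,0.03,0],"angular":[0,0,0],"claw":-1},{"slide":[0,0.03,0],"angular":[0,0,0],"claw":-1}]' >/dev/null; python3 ctl.py 4 0 0.04
```

```text
t=20.87 theta=0.1089 q_cam=0.0290 q_contact=0.0298 u=-0.0933 yf=-0.1215 y_contact=-0.1116 footz=0.203 F=[-2.6062 -0.8811 -3.9506] rms=0.15 nobs=6
  filt theta=0.1041 w=-0.0539 d=0.1462
  plan du mm [-0.0802  2.4051  2.238   0.0673] theta [0.0802 0.0573 0.0432 0.04  ] q [0.0339 0.0395 0.0438 0.0445] ueq -0.0889
  per-row slide cm [ 0.0002 -0.002   0.    ]  1mm of u: [-0.0122  0.0993 -0.    ]
```

```bash
python3 -m creep '[{"slide":[0,-0.04,0],"angular":[0,0,0],"claw":-1},{"slide":[0,-0.04,0],"angular":[0,0,0],"claw":-1},{"slide":[0,-0.02,0],"angular":[0,0,0],"claw":-1},{"slide":[0,0,0],"angular":[0,0,0],"claw":-1},{"slide":[0,0,0],"angular":[0,0,0],"claw":-1}]' >/dev/null; python3 ctl.py 4 0 0.03
```

```text
t=21.38 theta=0.1081 q_cam=0.0281 q_contact=0.0290 u=-0.0943 yf=-0.1215 y_contact=-0.1116 footz=0.204 F=[-1.4044 -1.2431 -2.3325] rms=0.18 nobs=6
  filt theta=0.1038 w=-0.0355 d=0.1608
  plan du mm [-1.2894  2.9279  3.1774  0.2073] theta [0.0825 0.0542 0.0349 0.0301] q [0.0314 0.0382 0.0442 0.0453] ueq -0.0896
  per-row slide cm [ 0.0039 -0.032   0.    ]  1mm of u: [-0.0122  0.0993 -0.    ]
```

```bash
python3 -m creep '[{"slide":[0,-0.05,0],"angular":[0,0,0],"claw":-1},{"slide":[0,-0.05,0],"angular":[0,0,0],"claw":-1},{"slide":[0,-0.04,0],"angular":[0,0,0],"claw":-1},{"slide":[0,-0.03,0],"angular":[0,0,0],"claw":-1},{"slide":[0,-0.03,0],"angular":[0,0,0],"claw":-1},{"slide":[0,0,0],"angular":[0,0,0],"claw":-1}]' >/dev/null; python3 ctl.py 4 0 0.03
```

```text
t=21.98 theta=0.0880 q_cam=0.0287 q_contact=0.0297 u=-0.0965 yf=-0.1217 y_contact=-0.1118 footz=0.203 F=[-3.3523 -0.905  -2.6265] rms=0.21 nobs=6
  filt theta=0.0865 w=-0.0789 d=0.1717
  plan du mm [2.9311 1.328  0.8745 0.8745] theta [0.0464 0.0186 0.     0.    ] q [0.0384 0.0438 0.0474 0.0483] ueq -0.0904
  per-row slide cm [-0.0089  0.0727 -0.    ]  1mm of u: [-0.0122  0.0993 -0.    ]
```

Sliding down smoothly at about 0.05–0.08 rad/s, so I'll hold with only a slight advance.

```bash
python3 -m creep '[{"slide":[0,0.02,0],"angular":[0,0,0],"claw":-1},{"slide":[0,0.02,0],"angular":[0,0,0],"claw":-1},{"slide":[0,0.02,0],"angular":[0,0,0],"claw":-1}]' >/dev/null; python3 ctl.py 4 0 0.03
```

```text
t=22.33 theta=0.0640 q_cam=0.0330 q_contact=0.0338 u=-0.0959 yf=-0.1217 y_contact=-0.1118 footz=0.203 F=[-2.5095 -1.1804 -2.1549] rms=0.19 nobs=6
  filt theta=0.0000 w=0.0000 d=0.0357
  plan du mm [3.7933 3.7933 3.7933 3.7933] theta [0. 0. 0. 0.] q [0.0466 0.0504 0.0541 0.0579] ueq -0.0804
  per-row slide cm [-0.0116  0.0941 -0.    ]  1mm of u: [-0.0122  0.0993 -0.0001]
```

```bash
python3 -m creep '[{"slide":[-0.01,0.06,0],"angular":[0,0,0],"claw":-1},{"slide":[-0.01,0.06,0],"angular":[0,0,0],"claw":-1},{"slide":[0,0.04,0],"angular":[0,0,0],"claw":-1}]' >/dev/null; python3 ctl.py 4 0 0.03 x
```

```text
t=22.68 theta=0.0556 q_cam=0.0362 q_contact=0.0367 u=-0.0942 yf=-0.1217 y_contact=-0.1118 footz=0.203 F=[-3.3027 -0.4258 -3.4247] rms=0.16 nobs=6
  per-row slide cm [0. 0. 0.]  1mm of u: [-0.0122  0.0993 -0.    ]
```

```bash
python3 -m creep '[{"slide":[0,-0.04,0],"angular":[0,0,0],"claw":-1},{"slide":[0,-0.04,0],"angular":[0,0,0],"claw":-1},{"slide":[0,-0.03,0],"angular":[0,0,0],"claw":-1},{"slide":[0,0,0],"angular":[0,0,0],"claw":-1}]' >/dev/null; python3 ctl.py 4 0 0.03 x
```

```text
t=23.12 theta=0.0573 q_cam=0.0346 q_contact=0.0354 u=-0.0953 yf=-0.1218 y_contact=-0.1119 footz=0.204 F=[-3.0872 -1.1751 -3.5177] rms=0.18 nobs=6
  per-row slide cm [0. 0. 0.]  1mm of u: [-0.0122  0.0993 -0.    ]
```

```bash
python3 -m creep '[{"slide":[0,-0.04,0],"angular":[0,0,0],"claw":-1},{"slide":[0,-0.04,0],"angular":[0,0,0],"claw":-1},{"slide":[0,-0.03,0],"angular":[0,0,0],"claw":-1},{"slide":[0,0,0],"angular":[0,0,0],"claw":-1}]' >/dev/null; python3 ctl.py 4 0 0.03 x
```

```text
t=23.55 theta=0.0486 q_cam=0.0347 q_contact=0.0354 u=-0.0965 yf=-0.1220 y_contact=-0.1121 footz=0.204 F=[-3.0048 -1.2573 -2.8457] rms=0.19 nobs=6
  per-row slide cm [0. 0. 0.]  1mm of u: [-0.0122  0.0993 -0.    ]
```

```bash
python3 -m creep '[{"slide":[0,0,0],"angular":[0,0,0],"claw":-1},{"slide":[0,0,0],"angular":[0,0,0],"claw":-1},{"slide":[0,0.01,0],"angular":[0,0,0],"claw":-1}]' >/dev/null; python3 ctl.py 4 0 0.03 x
```

```text
t=23.90 theta=0.0352 q_cam=0.0363 q_contact=0.0374 u=-0.0964 yf=-0.1221 y_contact=-0.1121 footz=0.203 F=[-4.0797 -0.8313 -3.6197] rms=0.26 nobs=6
  per-row slide cm [0. 0. 0.]  1mm of u: [-0.0122  0.0993 -0.    ]
```

```bash
python3 -m creep '[{"slide":[0,0.01,0],"angular":[0,0,0],"claw":-1},{"slide":[0,0.01,0],"angular":[0,0,0],"claw":-1},{"slide":[0,0.01,0],"angular":[0,0,0],"claw":-1},{"slide":[0,0.01,0],"angular":[0,0,0],"claw":-1}]' >/dev/null; python3 ctl.py 4 0 0.03 x
```

```text
t=24.33 theta=0.0227 q_cam=0.0394 q_contact=0.0397 u=-0.0959 yf=-0.1220 y_contact=-0.1121 footz=0.203 F=[-3.7811 -1.6019 -3.6606] rms=0.28 nobs=6
  per-row slide cm [0. 0. 0.]  1mm of u: [-0.0122  0.0993 -0.    ]
```

```bash
python3 -m creep '[{"slide":[0,-0.02,0],"angular":[0,0,0],"claw":-1},{"slide":[0,-0.02,0],"angular":[0,0,0],"claw":-1},{"slide":[0,-0.02,0],"angular":[0,0,0],"claw":-1},{"slide":[0,-0.02,0],"angular":[0,0,0],"claw":-1},{"slide":[0,0,0],"angular":[0,0,0],"claw":-1},{"slide":[0,0,0],"angular":[0,0,0],"claw":-1}]' >/dev/null; python3 ctl.py 4 0 0.03 x
```

```text
t=24.93 theta=0.0135 q_cam=0.0398 q_contact=0.0402 u=-0.0967 yf=-0.1220 y_contact=-0.1121 footz=0.204 F=[-4.0559 -0.9206 -2.4316] rms=0.29 nobs=6
  per-row slide cm [0. 0. 0.]  1mm of u: [-0.0122  0.0993 -0.    ]
```

Nearly down. I'll keep easing back slowly until it rests.

```bash
python3 -m creep '[{"slide":[0,-0.02,0],"angular":[0,0,0],"claw":-1},{"slide":[0,-0.02,0],"angular":[0,0,0],"claw":-1},{"slide":[0,-0.02,0],"angular":[0,0,0],"claw":-1},{"slide":[0,-0.02,0],"angular":[0,0,0],"claw":-1},{"slide":[0,-0.02,0],"angular":[0,0,0],"claw":-1},{"slide":[0,-0.02,0],"angular":[0,0,0],"claw":-1},{"slide":[0,-0.02,0],"angular":[0,0,0],"claw":-1},{"slide":[0,-0.02,0],"angular":[0,0,0],"claw":-1}]' >/dev/null; python3 ctl.py 4 0 0.03 x
```

```text
t=25.70 theta=-0.0000 q_cam=0.0414 q_contact=0.0404 u=-0.0984 yf=-0.1221 y_contact=-0.1122 footz=0.203 F=[-3.1421 -1.4178 -2.9859] rms=0.38 nobs=6
  per-row slide cm [0. 0. 0.]  1mm of u: [-0.0122  0.0993 -0.    ]
```

```bash
python3 -m creep '[{"slide":[0.04,-0.3,0],"angular":[0,0,0],"claw":-1},{"slide":[0.06,-0.5,0],"angular":[0,0,0],"claw":-1},{"slide":[0.07,-0.6,0],"angular":[0,0,0],"claw":-1},{"slide":[0.07,-0.6,0],"angular":[0,0,0],"claw":-1},{"slide":[0.07,-0.6,0],"angular":[0,0,0],"claw":-1},{"slide":[0.07,-0.6,0],"angular":[0,0,0],"claw":-1},{"slide":[0.07,-0.6,0],"angular":[0,0,0],"claw":-1},{"slide":[0.07,-0.6,0],"angular":[0,0,0],"claw":-1},{"slide":[0.1,-0.8,0],"angular":[0,0,0],"claw":-1},{"slide":[0.12,-1,0],"angular":[0,0,0],"claw":-1}]' >/dev/null
python3 -m creep '[{"slide":[0.12,-1,0],"angular":[0,0,0],"claw":-1},{"slide":[0.12,-1,-0.5],"angular":[0,0,0],"claw":-1},{"slide":[0,-0.5,-1],"angular":[0,0,0],"claw":-1},{"slide":[0,0,-1],"angular":[0,0,0],"claw":-1},{"slide":[0,0,-1],"angular":[0,0,0],"claw":-1},{"slide":[0,0,-0.5],"angular":[0,0,0],"claw":-1},{"slide":[0,0,0],"angular":[0,0,0],"claw":-1},{"slide":[0,0,0],"angular":[0,0,0],"claw":-1}]'; python3 ctl.py 4 0 0.03 x
python3 - <<'E'
from h import *
cv2.imwrite("pics/s9.png",viewer.snapshot("scene"))
E
```

```text
t: 27.3
tcp_pos: [0.4485, -0.1777, 0.313]
tool_rot: [0.68, 0.733, 0.0, 0.001]
force: [-0.4, 0.4, -2.0]
finger_gap: 0.293
gripper_force: 99.6
t=27.30 theta=0.0001 q_cam=0.0008 q_contact=-0.0481 u=-0.1861 yf=-0.1233 y_contact=-0.1132 footz=0.244 F=[-0.4262  0.3348 -1.9849] rms=0.08 nobs=6
  per-row slide cm [0. 0. 0.]  1mm of u: [-0.0122  0.0993  0.0001]
```

View pics/s9.png

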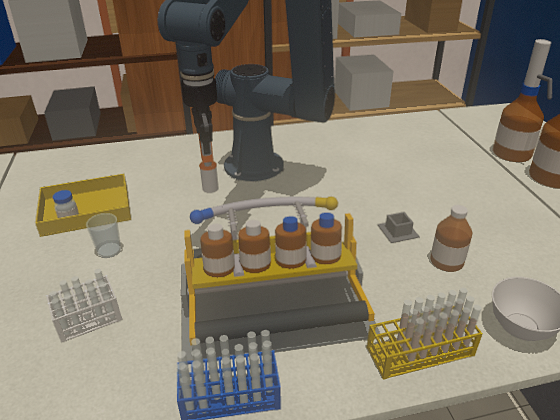

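The sampler is held up clear of the rail at (209,177), the rocker is on its rest, and the beaker (105,235) and reagent bottle (452,240) haven't moved.

```bash
python3 -c "
from station import ticket; print(ticket.sign_off())"
```

```text
the job is handed in; nothing more can be done
None
```

The job is done and handed in at about 27 s of the 72 s: the rocker was held level from the yellow end to the blue end, then eased back onto its rest, and the sampler is held up in the gripper clear of the rail (the hand-in returned no verdict).

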